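# Spring open the two-latch socket case

## Task

Open the grey-lidded tool case: press its two red latch buttons down together, one fingertip on each, and keep both held down until the lid has risen clear of its catches; then let go so that both buttons spring back and the lid is left standing open. Press only: do not lift or shove the case, and leave the spray can, jar, tape and screwdriver where they are.

Things in the scene. Friction and masses are not known exactly. Their poses are not given: they have to be found in the camera images.
- case: Loaded tool case, dark grey base, lighter grey lid, 230 mm (x) by 320 mm (y), 93 mm high shut, 3.5 kg, loose on the bench. Origin: centre of its underside; x from latch side to hinge side, y to the left seen from the latch side, z up. On the latch side a fixed deck, 55 mm deep, top 78 mm up, carries two red buttons. A handle hangs on the front face, 23 mm out.
- latch_left_top (a point): Centre of the top of the left (+y of the case) red button, 92 mm in front of and 30 mm beside the case's centre, 88 mm above the bench when out. Cap 22 mm (case x) by 28 mm (case y), 10 mm proud of the deck; the two centres are 60 mm apart. The lid's front edge is 34 mm behind the button centres, its shut top 15 mm above the deck.
- latch_right_top (a point): Centre of the top face of the right (-y of the case) red latch button; otherwise as the left.
- latch_left (a joint): Travel of the left button in m: 0 = out, 0.006 = fully down; it moves straight down. It is sprung: 1.5 N to start it, 5 N fully down. Its catch lets go of the lid at 0.0035; press and hold it past 0.0045 to be sure. It springs back when let go.
- latch_right (a joint): Travel of the right button in m, as the left.
- lid (a joint): Lid angle, rad: 0 shut, 0.32 up at its stop; hinged along the far edge. With both buttons down a damped spring raises it by itself, 0.04 to 0.09 rad/s, its front edge going up and away from the buttons. One button alone does nothing. Below about 0.13 a released button hooks the lid again; from 0.14 on it is clear, rises on to its stop and stays.
- lid_edge (a point): Middle of the top front edge of the lid, 90 mm above the bench when shut and about 142 mm when fully up.
- spray_can_mid (a point): Centre of a standing spray can, blue and metal, 52 mm diameter, 160 mm high; to be left alone.
- grease_jar_mid (a point): Centre of a standing white jar with a black lid, 66 mm diameter, 75 mm high; to be left alone.
- tape_roll_mid (a point): Centre of a yellow roll of tape lying flat, 96 mm outside diameter, 36 mm high; to be left alone.
- screwdriver_grip (a point): Middle of the orange handle of a screwdriver lying on the bench, 170 mm long; to be left alone.

How it is judged:
On the way, in this order (a step that is already met when the one before it is completed fails the run):
1. both buttons are pressed down together while the lid is still shut (value of joint each of latch_left, latch_right above 0.0035 m and value of joint lid below 0.06 rad), for 0.1 s.
2. both buttons are still held down when the lid has risen clear of its catches (value of joint each of latch_left, latch_right above 0.0035 m and value of joint lid above 0.13 rad), for 0.05 s.
At the end, for the whole second after the job is handed in: The lid stands open, clear of its catches (over 0.14 rad), both buttons have sprung back out (less than 1 mm down), and the case stands flat within 20 mm of where it was. The bystanders are within 20 mm of where they were (value of joint lid above 0.14 rad and value of joint each of latch_left, latch_right below 0.001 m and distance of each of case, spray_can_mid, grease_jar_mid, tape_roll_mid, screwdriver_grip from where it was at the start of the episode below 0.02 m and angle between case's own z axis and vertical below 0.05 rad and linear speed of case below 0.02 m/s); the robot touches nothing.
It fails at once if one button is pressed down while the other is still out (they are pressed and let go together) ((value of joint latch_left above 0.0045 m and value of joint latch_right below 0.0005 m) or (value of joint latch_right above 0.0045 m and value of joint latch_left below 0.0005 m)).
It fails at once if a button is let go before the lid is clear of its catches (value of joint lid between 0.04 and 0.12 rad and value of joint any of latch_left, latch_right below 0.0025 m).
It fails at once if the case is lifted, tipped or shoved (distance of case from where it was at the start of the episode above 0.02 m or angle between case's own z axis and vertical above 0.05 rad).
It fails at once if a bystander is lifted or moved (distance of any of spray_can_mid, grease_jar_mid, tape_roll_mid, screwdriver_grip from where it was at the start of the episode above 0.02 m).
It also fails if it takes over 38 s, if anything falls off the work surface, if the arm or the gripper's body presses on something with over 40 N, if the wrist force passes 120 N, or if a joint passes its speed limit or range.

## Robot

A 6-joint arm with a two-finger parallel gripper is mounted at the origin on the work surface. World frame = base frame: x ahead of the robot, y to its left, z up, the work surface at z = 0. Lengths are in m, angles in rad, forces in N, time in s.
With the tool pointing down it reaches from about 0.325 to 0.75 m from the base axis. Payload 7.6 kg.
Tool frame: the origin (TCP) lies midway between the tips of the shut fingers; the grasp point (between the pads) lies 19 mm behind it; y points along the fingers, x is the direction in which the jaws open and shut, and the axes are right-handed (so a half turn about y gives the same grasp; the last joint's range is limited). The gripper opens to 85 mm and grips with 20 to 120 N. Pads are 22 mm wide; open, the fingers measure 114 mm over their backs; the gripper's body (76 mm by 85 mm) begins 54 mm behind the grasp point. The pads swing forward as they close: fully open they stand 13 mm farther back than shut.
Start: joints at [-1.278, 0.052, 1.401, -0, 1.689, -0.07], TCP at [0.186, -0.491, 0.231] pointing down, gripper open.
Joint ranges: [-2.9, 2.9], [-0.91, 2.17], [0.12, 2.37], [-1.06, 4.2], [0.26, 2.73], [-2.93, 2.93]. Speed limits (rad/s): [2.57, 2.57, 3.01, 3.14, 3.14, 3.14].

## Interface

Orientations are given as a rotation vector (axis times angle).
In Python, from plant import sensors, cams, order gives the robot as it stands. The module is installed in compiled form; this text tells all that it offers.
- The arm moves only by the shell command python3 -m jog 'ROWS'. ROWS is text: rows parted by semicolons, each of 7 numbers parted by spaces: the shift along the world's x, y, z in mm, then the turn, a rotation vector about the world's x, y, z in rad, then the closure, from 0 (fully open) to 1 (shut). In form: tx ty tz rx ry rz fingers; .... A call has 1 to 10 rows; each row is the pose to reach, as a shift and turn from the pose measured when the call began; what a row does not reach only later rows make up. A row lasts 1/10 s, in which the tool goes at most 50 mm and 8.59 degrees, less where a joint would pass 70% of its speed; a pose out of reach is approached as far as the arm can. A call with a gripper value outside its range is refused whole. The fingers move at their own pace and stop on an object; the grip force is fixed at half the most. Time passes only in rows, so rows that repeat a pose let the fingers close. It gives the time, the measured TCP pose, the force and the opening at its end, in the units of the state.
- sensors.get_obs(): the state, without advancing time (a new reading comes with each control period).
- cams.grab_frame(name): name is "scene" or "top" or "wrist"; returns the picture (400x640x3 uint8, red, green, blue); there is no depth.
- cams.calibration(name): a dict with "K" (3x3 intrinsics, pixels), "rvec" (rotation vector, rad) and "tvec" (3), from world to camera coordinates, as OpenCV has them. Camera axes: x right, y down, z forward; pixel columns grow to the right and rows downward; lengths in m; the calibration is good to about 2 mm. A picture is of the moment at which its call begins: read the wrist's pose just before it. calibration takes no time and is no camera call; for the wrist camera it gives the pose at the moment of the call.
- order.close_job(): hands the job in, once; it reports no verdict.
The state is a dict: "clock": time; "joint_pos": joint angles; "qvel": joint speeds; "joint_torque": joint torques, N m; "position": TCP position; "tcp_rot": TCP orientation; "contact_force": force on the tool from outside, world axes, zero at the start; "torque": the same for the moment, N m; "opening": opening from 0.0 (shut) to 1.0 (fully open).
Only numpy, scipy, OpenCV 4.12 (cv2) and the standard library are available. Lean on these libraries where they do the work, as an engineer would, in place of code of your own. Each camera call takes 0.05 s, during which the arm holds its last target.

## Working session

There is one attempt and no reset: what is moved stays moved. The work goes in short steps, Python scripts to look and compute and a shell command to move; the robot and the scene stay as the last step left them, time stands still between calls to the robot, and variables do not carry over. Pictures are saved under pics/ and viewed, and the job is handed in when it is done.

```bash
mkdir -p pics; python3 - <<'E'
from plant import sensors,cams
import cv2
o=sensors.get_obs()
for k in("clock","position","tcp_rot","contact_force","opening"):print(k,o[k])
for n in("scene","top"):
    cv2.imwrite(f"pics/{n}0.png",cams.grab_frame(n)[:,:,::-1])
    c=cams.calibration(n);print(n,c)
E
```

```text
clock 0.0
position [ 0.18625828 -0.49051838  0.23045647]
tcp_rot [-1.35821098  0.93882249 -0.93677294]
contact_force [-0.05118408 -0.67693382 -0.60570911]
opening 1.0032296580593432
scene {'K': array([[413.78372141,   0.        , 314.68146013],
       [  0.        , 413.78372141, 200.36714532],
       [  0.        ,   0.        ,   1.        ]]), 'rvec': array([ 1.97712568,  1.63200995, -0.57148463]), 'tvec': array([-0.14570754, -0.39165034,  1.40722738])}
top {'K': array([[494.0871161 ,   0.        , 317.42882188],
       [  0.        , 494.0871161 , 203.87453869],
       [  0.        ,   0.        ,   1.        ]]), 'rvec': array([ 2.15858075, -2.22167366,  0.11132115]), 'tvec': array([0.05290511, 0.59102281, 1.44883361])}
```

View pics/top0.png

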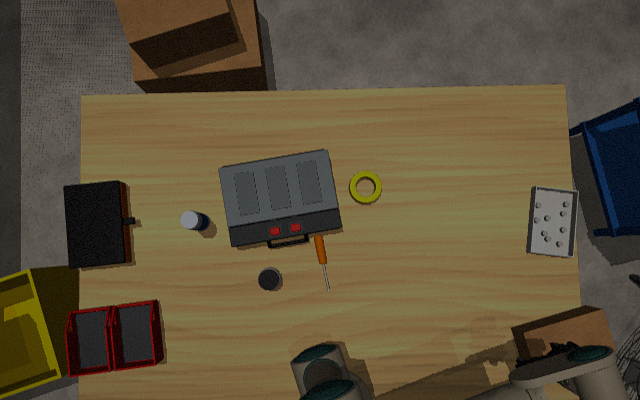

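View pics/scene0.png

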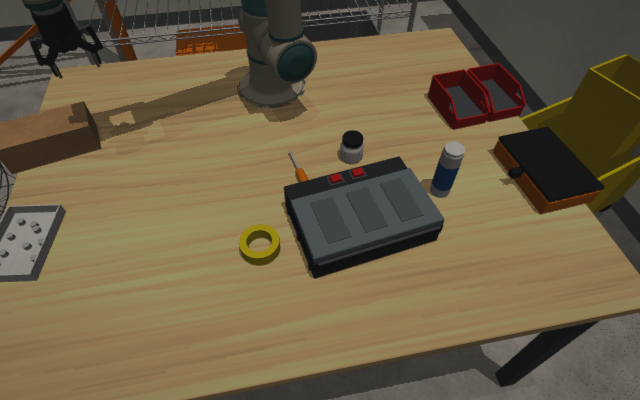

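The top view shows the buttons at about (275,231) and (295,228), with the case's latch side towards the robot. The jar is at (270,280) and the screwdriver at (321,250), both in front of the case. Next I'll measure the buttons in both views.

```bash
cat > h.py <<'E'
import numpy as np,cv2
from plant import sensors,cams
from scipy.spatial.transform import Rotation as R
def blobs(im,box):
    x0,y0,x1,y1=box
    f=im.astype(int);m=((f[:,:,0]>110)&(f[:,:,1]<90)&(f[:,:,2]<90)).astype(np.uint8)
    k=np.zeros_like(m);k[y0:y1,x0:x1]=1
    n,l,s,c=cv2.connectedComponentsWithStats(m*k)
    return [(c[i],s[i]) for i in range(1,n) if s[i,4]>10]
def onplane(c,uv,z):
    Rm=cv2.Rodrigues(c["rvec"])[0];t=c["tvec"]
    d=Rm.T@np.linalg.inv(c["K"])@np.array([uv[0],uv[1],1.]);o=-Rm.T@t
    return o+d*(z-o[2])/d[2]
def proj(c,p):
    return cv2.projectPoints(np.array(p,float).reshape(-1,3),c["rvec"],c["tvec"],c["K"],None)[0].reshape(-1,2)
E
python3 - <<'E'
from h import *
for n,b in(("top",(255,215,310,245)),("scene",(320,160,375,190))):
    im=cv2.imread(f"pics/{n}0.png")[:,:,::-1];c=cams.calibration(n)
    P=[]
    for ce,s in blobs(im,b):
        p=onplane(c,ce,0.087);P.append(p);print(n,ce,s,p)
    print(np.linalg.norm(P[0]-P[1]))
c=cams.calibration("top")
# lid corners z .093
for nm,uv,z in(("lid back L",(219,168),.093),("lid back R",(327,150),.093),("front R",(341,230),.078),("front L",(231,246),.078),("can",(190,221),.16),("jar",(269,277),.075),("sd",(321,250),.015),("sdtip",(328,290),.005),("tape",(366,187),.036)):print(nm,onplane(c,uv,z))
o=sensors.get_obs();print(R.from_rotvec(o["tcp_rot"]).as_matrix())
E
```

```text
top [295.23214286 226.92857143] [291 224  10   7  56] [0.52335948 0.10218589 0.087     ]
top [274.31578947 230.56140351] [270 227  10   8  57] [0.51478911 0.16164359 0.087     ]
0.060072197613740747
scene [357.44444444 171.18518519] [352 168  12   8  54] [0.51580792 0.15859603 0.087     ]
scene [335.35714286 177.07142857] [330 174  12   7  56] [0.52463494 0.09961448 0.087     ]
0.059638404589090054
lid back L [0.6968422  0.31421851 0.093     ]
lid back R [0.7407017  0.00541924 0.093     ]
front R [ 0.51111652 -0.0280806   0.078     ]
front L [0.47484434 0.28596581 0.078     ]
can [0.54484829 0.38181241 0.16      ]
jar [0.38408449 0.18045048 0.075     ]
sd [0.4550852 0.029129  0.015    ]
sdtip [0.33584595 0.01160918 0.005     ]
tape [ 0.63747385 -0.10947484  0.036     ]
[[ 3.54872481e-01 -3.75993441e-04  9.34914638e-01]
 [-9.34913738e-01  1.30204536e-03  3.54872663e-01]
 [-1.35073106e-03 -9.99999082e-01  1.10538636e-04]]
```

```bash
python3 -c "
import cv2
a=cv2.imread('pics/top0.png')[140:300,170:400];cv2.imwrite('pics/t0c.png',cv2.resize(a,None,fx=3.4,fy=3.4,interpolation=cv2.INTER_CUBIC))"
```

```text
(no output)
```

View pics/t0c.png

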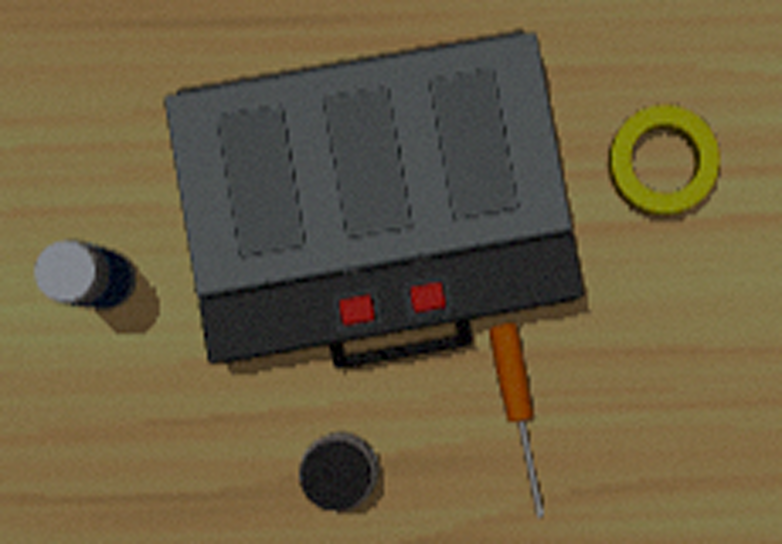

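Both cameras agree. The button midpoint is about (0.520, 0.130), the spacing is 59.6–60.1 mm and the yaw is about 8.4°, which matches the lid edges. I'll go to a hover with the yaw set, fingers partly closed and a small lean away from the lid.

```bash
python3 -m jog '24 44 0 0 0 -0.05 0.4; 48 88 0 0 0 -0.1 0.4; 71 132 0 0 0 -0.15 0.4; 95 177 0 0 0 -0.216 0.4; 119 221 0 0 0 -0.216 0.4; 142 265 0 0 0 -0.216 0.4; 166 310 0 0 0 -0.216 0.4; 190 354 0 0 0 -0.216 0.4; 213 398 0 0 0 -0.216 0.4; 236 440 0 0 0 -0.216 0.4'
python3 - <<'E'
from h import *
o=sensors.get_obs();T=R.from_rotvec(o["tcp_rot"]);p=o["position"]
yaw=0.1475;cx=np.array([np.cos(yaw),np.sin(yaw),0]);cy=np.array([-np.sin(yaw),np.cos(yaw),0]);ez=np.array([0,0,1])
tilt=R.from_rotvec(-0.13*cy);
des=np.column_stack([-cy,-ez,cx])
D=tilt*R.from_matrix(des)
print(p,T.as_matrix().round(4),"turn",(D*T.inv()).as_rotvec(),"shift",(np.array([.5195,.1305,.17])-p)*1e3,o["opening"],o["clock"])
E
```

```text
clock: 1.1
position: [0.4226, -0.0484, 0.2305]
tcp_rot: [-1.274, 1.101, -1.099]
contact_force: [0.5, -0.7, 0.7]
opening: 0.602
[ 0.42262586 -0.04844314  0.23047042] [[ 1.464e-01  1.000e-04  9.892e-01]
 [-9.892e-01  1.200e-03  1.464e-01]
 [-1.200e-03 -1.000e+00  2.000e-04]] turn [ 0.01783174 -0.12853285  0.00046224] shift [ 96.87413722 178.94313916 -60.47042079] 0.6021465650146727 1.1
```

```bash
python3 -m jog '22 40 0 0.004 -0.03 0 0.4; 44 80 -10 0.009 -0.06 0 0.4; 66 120 -30 0.013 -0.1 0 0.4; 88 160 -50 0.018 -0.128 0 0.4; 99 179 -60 0.018 -0.128 0 0.4; 101 180 -70 0.018 -0.128 0 0.4; 101 180 -80 0.018 -0.128 0 0.4; 101 180 -80 0.018 -0.128 0 0.4'
python3 - <<'E'
from h import *
cw=cams.calibration("wrist");Rm=cv2.Rodrigues(cw["rvec"])[0];print("wristcam at",-Rm.T@cw["tvec"])
for n in("scene","wrist","top"):
    im=cams.grab_frame(n)[:,:,::-1]
    if n=="scene": im=cv2.resize(im[60:240,240:480],None,fx=3.2,fy=3.2,interpolation=cv2.INTER_CUBIC)
    cv2.imwrite(f"pics/{n}1.png",im)
c=cw;print(proj(c,[[.5155,.160,.088],[.5240,.101,.088]]))
E
```

```text
clock: 1.9
position: [0.5227, 0.1305, 0.1487]
tcp_rot: [-1.175, 1.015, -1.152]
contact_force: [0.0, 0.2, 0.3]
opening: 0.597
wristcam at [0.57973406 0.13820266 0.29944608]
[[272.82201461 230.90145584]
 [354.71618987 231.19429068]]
```

View pics/scene1.png

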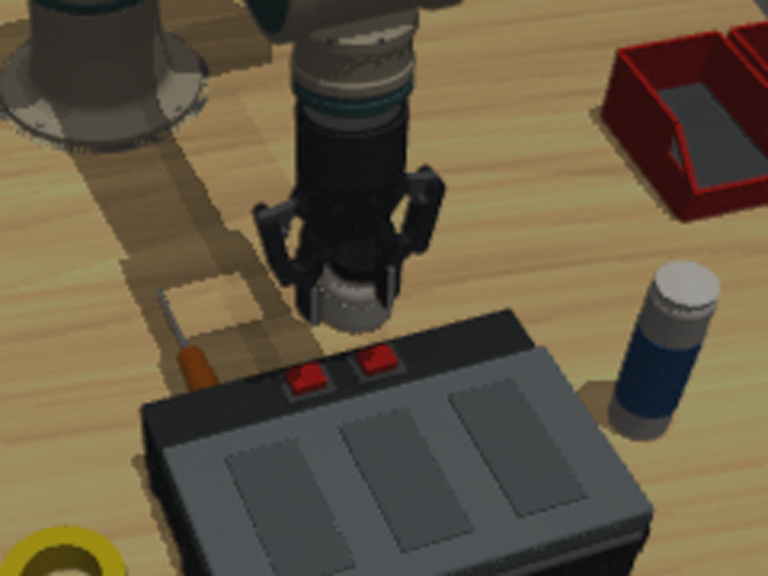

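View pics/wrist1.png

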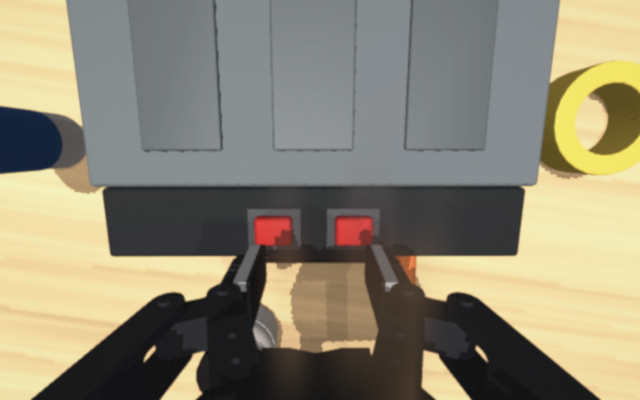

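The wrist picture shows the buttons at (273,231) and (354,231), within 1 px of the prediction. I'll check the fingertips against the wrist model before going down.

```bash
python3 - <<'E'
from h import *
o=sensors.get_obs();T=R.from_rotvec(o["tcp_rot"]).as_matrix();p=o["position"];c=cams.calibration("wrist")
for b in(0,6,10):
  q=[p+T@np.array([s,-b/1e3,z]) for s in(-.040,-.0255,.0255,.040) for z in(-.011,.011)]
  print(b,proj(c,q).round(0).tolist())
im=cv2.imread("pics/wrist1.png")[200:400,180:440];cv2.imwrite("pics/w1c.png",cv2.resize(im,None,fx=3,fy=3,interpolation=cv2.INTER_CUBIC))
E
```

```text
0 [[240.0, 276.0], [236.0, 238.0], [267.0, 276.0], [265.0, 238.0], [361.0, 276.0], [363.0, 239.0], [388.0, 276.0], [391.0, 239.0]]
6 [[237.0, 282.0], [233.0, 243.0], [265.0, 282.0], [263.0, 243.0], [363.0, 282.0], [365.0, 244.0], [391.0, 282.0], [394.0, 244.0]]
10 [[235.0, 286.0], [231.0, 247.0], [264.0, 287.0], [261.0, 247.0], [364.0, 287.0], [366.0, 247.0], [393.0, 287.0], [396.0, 247.0]]
```

View pics/w1c.png

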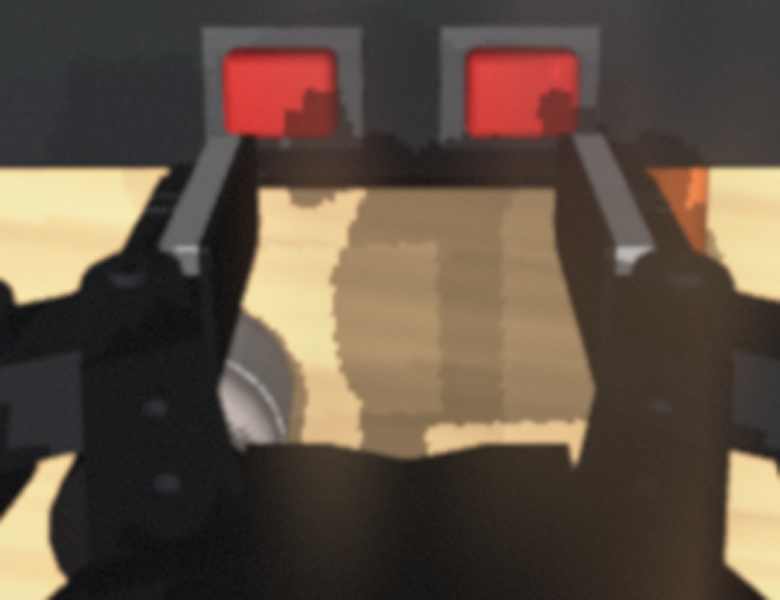

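Tips show at row 245 with inner edges at columns 266 and 365. That puts them about ±30 mm from the middle and about 7 mm behind the TCP, so contact is expected at TCP z of about 0.083.

```bash
python3 -m jog '3 0 -20 0 0 0 0.4; 3 0 -40 0 0 0 0.4; 3 0 -52 0 0 0 0.4; 3 0 -59 0 0 0 0.4; 3 0 -60 0 0 0 0.4; 3 0 -60 0 0 0 0.4'; python3 - <<'E'
from h import *
im=cams.grab_frame("wrist")[:,:,::-1][150:350,180:440];cv2.imwrite("pics/w2c.png",cv2.resize(im,None,fx=3,fy=3,interpolation=cv2.INTER_CUBIC))
E
```

```text
clock: 2.65
position: [0.5272, 0.1307, 0.0921]
tcp_rot: [-1.171, 1.012, -1.155]
contact_force: [-1.4, -0.1, 0.4]
opening: 0.604
```

View pics/w2c.png

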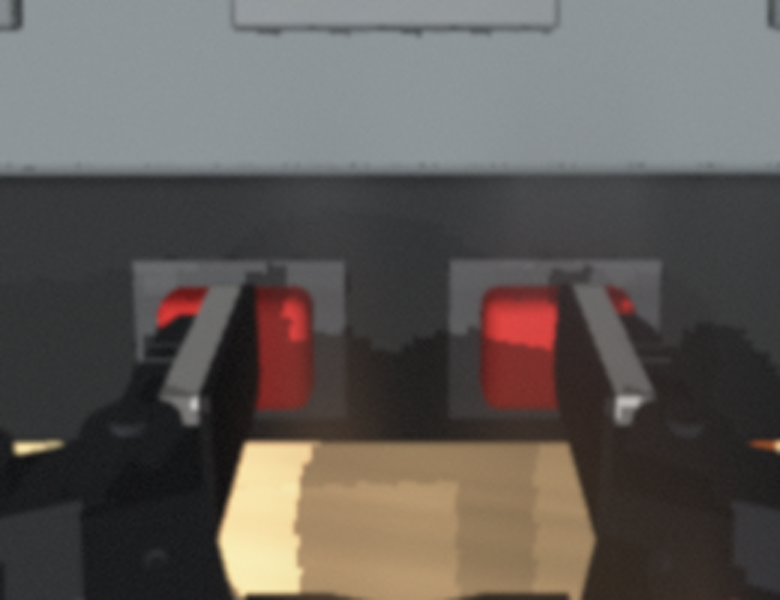

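Both tips are over the middles of the caps, clear of the lid. Now I'll feel for contact.

```bash
python3 -m jog '0 0 -3 0 0 0 0.4; 0 0 -6 0 0 0 0.4; 0 0 -8 0 0 0 0.4; 0 0 -8 0 0 0 0.4'; python3 -m jog '0 0 -1 0 0 0 0.4; 0 0 -1 0 0 0 0.4'; python3 -m jog '0 0 -1 0 0 0 0.4; 0 0 -1 0 0 0 0.4'
```

```text
clock: 3.1
position: [0.5276, 0.1308, 0.0847]
tcp_rot: [-1.17, 1.011, -1.155]
contact_force: [-0.5, -0.4, 3.7]
opening: 0.6
clock: 3.3
position: [0.5277, 0.1308, 0.0839]
tcp_rot: [-1.169, 1.011, -1.155]
contact_force: [-2.4, -0.5, 4.1]
opening: 0.6
clock: 3.5
position: [0.5277, 0.1308, 0.0831]
tcp_rot: [-1.169, 1.011, -1.155]
contact_force: [-2.5, -0.1, 4.3]
opening: 0.598
```

Contact came at about 0.0845 with the expected spring slope. Now I'll press to about 5.5–6 mm.

```bash
python3 -m jog '0 0 -2 0 0 0 0.4; 0 0 -4 0 0 0 0.4; 0 0 -5 0 0 0 0.4; 0 0 -5 0 0 0 0.4'; python3 - <<'E'
from h import *
im=cams.grab_frame("wrist")[:,:,::-1];cv2.imwrite("pics/w3.png",im)
o=sensors.get_obs();print(o["contact_force"],o["position"])
E
```

```text
clock: 3.9
position: [0.5278, 0.1309, 0.0795]
tcp_rot: [-1.169, 1.01, -1.155]
contact_force: [-7.7, -1.2, 12.6]
opening: 0.601
[-7.43995869 -2.06833613 12.8227522 ] [0.52780444 0.1308754  0.07945968]
```

View pics/w3.png

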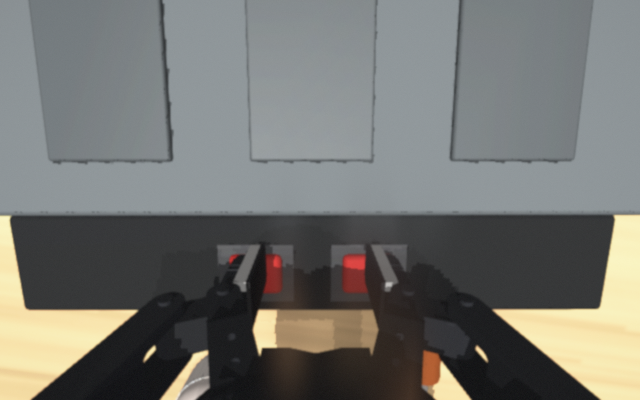

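Force is 12.8 N, above the 10 N needed for full travel, so both buttons are down. Fx is −7 N, so I'll ease back slightly in x while holding.

```bash
python3 -m jog '-0.5 0 -0.7 0 0 0 0.4; -0.5 0 -0.7 0 0 0 0.4; -0.5 0 -0.7 0 0 0 0.4; -0.5 0 -0.7 0 0 0 0.4; -0.5 0 -0.7 0 0 0 0.4'; python3 - <<'E'
from h import *
im=cams.grab_frame("wrist")[:,:,::-1];cv2.imwrite("pics/w4.png",im)
o=sensors.get_obs();print(o["contact_force"],o["position"],o["torque"])
E
```

```text
clock: 4.45
position: [0.5277, 0.1309, 0.0798]
tcp_rot: [-1.168, 1.009, -1.156]
contact_force: [-3.9, -0.8, 8.9]
opening: 0.601
[-3.59984204 -1.19120482  9.40421881] [0.52770307 0.13084993 0.07978229] [-0.1466148   0.60208842 -0.0458442 ]
```

View pics/w4.png

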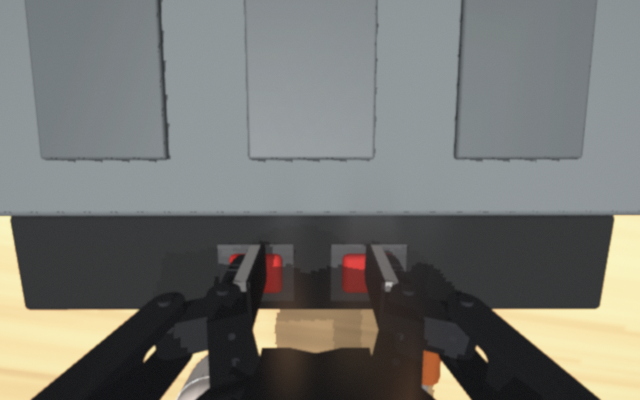

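The lid panels have widened (left panel corner from column 48 to 41), so the lid is rising. I'll hold a little deeper.

```bash
python3 -m jog '-0.5 0 -1.2 0 0 0 0.4; -0.5 0 -1.2 0 0 0 0.4; -0.5 0 -1.2 0 0 0 0.4; -0.5 0 -1.2 0 0 0 0.4; -0.5 0 -1.2 0 0 0 0.4; -0.5 0 -1.2 0 0 0 0.4; -0.5 0 -1.2 0 0 0 0.4; -0.5 0 -1.2 0 0 0 0.4; -0.5 0 -1.2 0 0 0 0.4; -0.5 0 -1.2 0 0 0 0.4'; python3 - <<'E'
from h import *
im=cams.grab_frame("wrist")[:,:,::-1];cv2.imwrite("pics/w5.png",im)
o=sensors.get_obs();print(o["contact_force"],o["position"])
E
```

```text
clock: 5.5
position: [0.5277, 0.1308, 0.0797]
tcp_rot: [-1.167, 1.008, -1.157]
contact_force: [-3.7, -0.7, 9.0]
opening: 0.601
[-3.77580997 -1.36804131  9.55878384] [0.52770697 0.13085826 0.07967786]
```

View pics/w5.png

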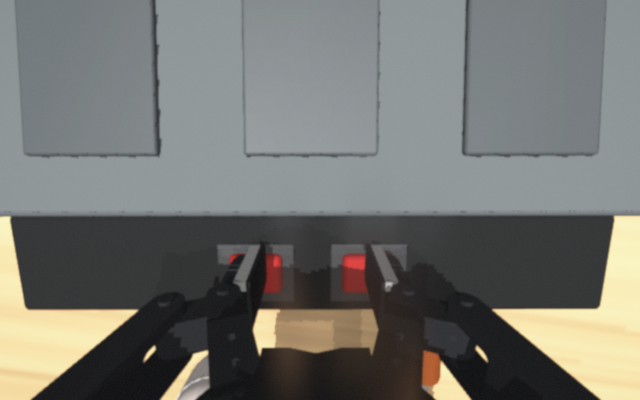

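```bash
python3 -m jog '-0.5 0 -1.4 0 0 0 0.4; -0.5 0 -1.4 0 0 0 0.4; -0.5 0 -1.4 0 0 0 0.4; -0.5 0 -1.4 0 0 0 0.4; -0.5 0 -1.4 0 0 0 0.4; -0.5 0 -1.4 0 0 0 0.4; -0.5 0 -1.4 0 0 0 0.4; -0.5 0 -1.4 0 0 0 0.4; -0.5 0 -1.4 0 0 0 0.4; -0.5 0 -1.4 0 0 0 0.4'; python3 - <<'E'
from h import *
cv2.imwrite("pics/w6.png",cams.grab_frame("wrist")[:,:,::-1])
im=cams.grab_frame("scene")[:,:,::-1][100:290,240:480];cv2.imwrite("pics/s6.png",cv2.resize(im,None,fx=3,fy=3,interpolation=cv2.INTER_CUBIC))
c=cams.calibration("wrist")
# model: lid front-top edge corners at lid angle a; hinge at case x=+.115, z~?
yaw=.1475;cx=np.array([np.cos(yaw),np.sin(yaw),0]);cy=np.array([-np.sin(yaw),np.cos(yaw),0]);ez=np.array([0,0,1.])
C=np.array([.5195,.1305,0])+.092*cx
for a in(0,.05,.1,.15,.2,.25,.3):
    P=[]
    for y in(.16,-.16):
        for (x,z) in((-.058,.092),):
            hx,hz=.115,.078;dx,dz=x-hx,z-hz
            X=hx+dx*np.cos(a)+dz*np.sin(a);Z=hz-dx*np.sin(a)+dz*np.cos(a)
            P.append(C+cx*X+cy*y+ez*Z)
    print(a,round(P[0][2],3),proj(c,P).round(0).tolist(),proj(cams.calibration("scene"),P).round(0).tolist())
E
```

```text
clock: 6.55
position: [0.5277, 0.1308, 0.0796]
tcp_rot: [-1.166, 1.007, -1.157]
contact_force: [-3.7, -1.9, 10.5]
opening: 0.597
0 0.092 [[-26.0, 215.0], [651.0, 214.0]] [[411.0, 166.0], [290.0, 199.0]]
0.05 0.101 [[-49.0, 217.0], [672.0, 216.0]] [[412.0, 164.0], [290.0, 197.0]]
0.1 0.109 [[-74.0, 219.0], [697.0, 218.0]] [[413.0, 162.0], [290.0, 195.0]]
0.15 0.118 [[-103.0, 219.0], [726.0, 218.0]] [[414.0, 160.0], [290.0, 193.0]]
0.2 0.126 [[-137.0, 218.0], [759.0, 217.0]] [[415.0, 159.0], [290.0, 192.0]]
0.25 0.134 [[-176.0, 216.0], [797.0, 215.0]] [[416.0, 157.0], [290.0, 190.0]]
0.3 0.142 [[-222.0, 212.0], [843.0, 211.0]] [[417.0, 155.0], [290.0, 189.0]]
```

View pics/w6.png

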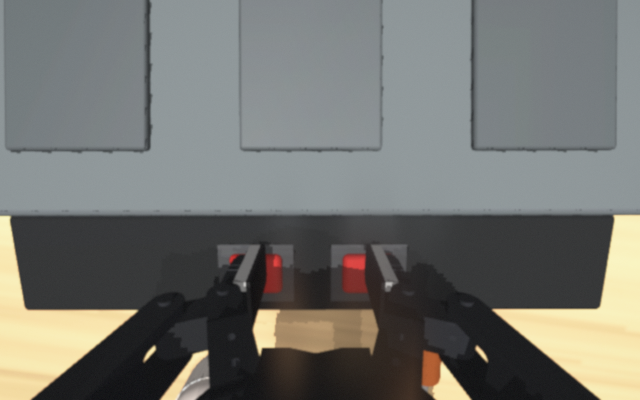

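View pics/s6.png

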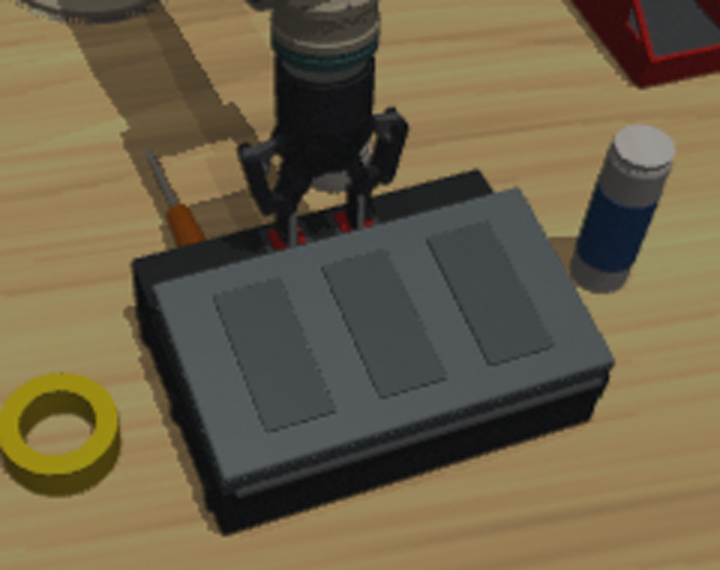

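The lid is at about 0.11 rad and rising about 0.045 rad/s, from the middle panel's width going 124 → 141 px. I'll keep holding.

```bash
for i in 1; do :; done; python3 -m jog '-0.5 0 -1.4 0 0 0 0.4; -0.5 0 -1.4 0 0 0 0.4; -0.5 0 -1.4 0 0 0 0.4; -0.5 0 -1.4 0 0 0 0.4; -0.5 0 -1.4 0 0 0 0.4; -0.5 0 -1.4 0 0 0 0.4; -0.5 0 -1.4 0 0 0 0.4; -0.5 0 -1.4 0 0 0 0.4; -0.5 0 -1.4 0 0 0 0.4; -0.5 0 -1.4 0 0 0 0.4'; python3 -m jog '-0.5 0 -1.4 0 0 0 0.4; -0.5 0 -1.4 0 0 0 0.4; -0.5 0 -1.4 0 0 0 0.4; -0.5 0 -1.4 0 0 0 0.4; -0.5 0 -1.4 0 0 0 0.4; -0.5 0 -1.4 0 0 0 0.4; -0.5 0 -1.4 0 0 0 0.4; -0.5 0 -1.4 0 0 0 0.4; -0.5 0 -1.4 0 0 0 0.4; -0.5 0 -1.4 0 0 0 0.4'; python3 - <<'E'
from h import *
cv2.imwrite("pics/w7.png",cams.grab_frame("wrist")[:,:,::-1])
im=cams.grab_frame("scene")[:,:,::-1][100:290,240:480];cv2.imwrite("pics/s7.png",cv2.resize(im,None,fx=3,fy=3,interpolation=cv2.INTER_CUBIC))
E
```

```text
clock: 7.65
position: [0.5277, 0.1309, 0.0795]
tcp_rot: [-1.165, 1.006, -1.158]
contact_force: [-4.2, -1.8, 11.5]
opening: 0.601
clock: 8.65
position: [0.5278, 0.1309, 0.0796]
tcp_rot: [-1.163, 1.005, -1.159]
contact_force: [-5.1, -1.2, 11.8]
opening: 0.6
```

View pics/w7.png

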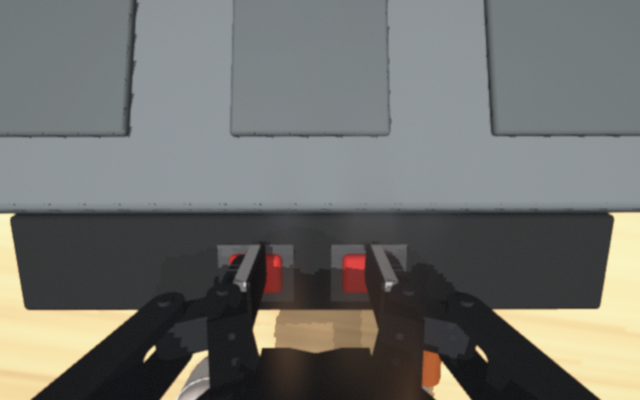

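View pics/s7.png

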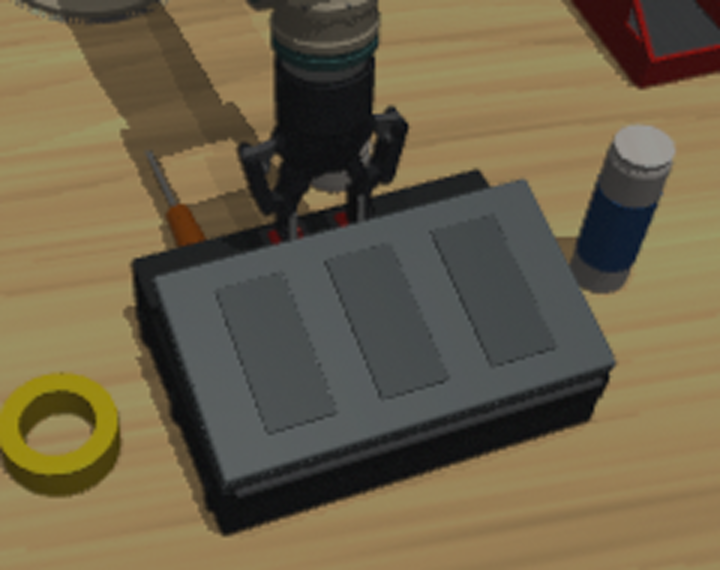

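```bash
python3 -m jog '-0.5 0 -1.4 0 0 0 0.4; -0.5 0 -1.4 0 0 0 0.4; -0.5 0 -1.4 0 0 0 0.4; -0.5 0 -1.4 0 0 0 0.4; -0.5 0 -1.4 0 0 0 0.4; -0.5 0 -1.4 0 0 0 0.4; -0.5 0 -1.4 0 0 0 0.4; -0.5 0 -1.4 0 0 0 0.4; -0.5 0 -1.4 0 0 0 0.4; -0.5 0 -1.4 0 0 0 0.4'; python3 - <<'E'
from h import *
cv2.imwrite("pics/w8.png",cams.grab_frame("wrist")[:,:,::-1])
c=cams.calibration("wrist")
yaw=.1475;cx=np.array([np.cos(yaw),np.sin(yaw),0]);cy=np.array([-np.sin(yaw),np.cos(yaw),0]);ez=np.array([0,0,1.])
C=np.array([.5195,.1305,0])+.092*cx
def pj(a,x0,y0,y1,z=.0925,hz=.08):
    hx=.115;dx,dz=x0-hx,z-hz
    X=hx+dx*np.cos(a)+dz*np.sin(a);Z=hz-dx*np.sin(a)+dz*np.cos(a)
    return proj(c,[C+cx*X+cy*y+ez*Z for y in(y0,y1)]).ravel()
from scipy.optimize import least_squares
s=least_squares(lambda v:pj(0.0,*v)-np.array([249,160,374,160]),[-.04,.03,-.03]).x;print(s)
for nm,uv in(("w5",[244,155,378,155]),("w6",[240,149,381,149]),("w7",[232,135,389,135])):
    r=least_squares(lambda v:pj(v[0],s[0],s[1],s[2])-np.array(uv),[.1]);print(nm,r.x,r.cost)
E
```

```text
clock: 9.75
position: [0.5278, 0.1309, 0.0796]
tcp_rot: [-1.162, 1.003, -1.16]
contact_force: [-6.0, -2.3, 12.0]
opening: 0.601
[-0.03239393  0.02873754 -0.02851437]
w5 [0.0806834] 6.757247647807971
w6 [0.14458028] 26.261926120233124
w7 [0.24846677] 69.60458905721143
```

View pics/w8.png

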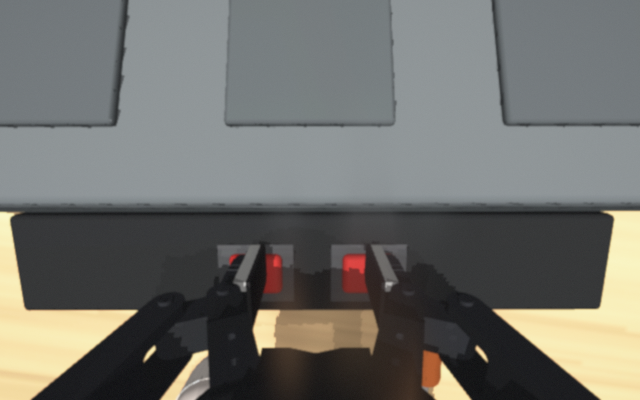

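The lid now fits at 0.2 rad or more, well past 0.13, with both buttons held. Releasing: up along the tool axis, then up and back.

```bash
python3 -m jog '-1 0 4 0 0 0 0.4; -2 0 12 0 0 0 0.4; -8 -1 25 0 0 0 0.4; -20 -3 45 0 0 0 0.4; -40 -6 75 0 0 0 0.4; -60 -9 105 0 0 0 0.4; -80 -12 130 0 0 0 0.4; -100 -15 150 0 0 0 0.4; -100 -15 150 0 0 0 0.4; -100 -15 150 0 0 0 0.4'; python3 -m jog '0 0 0 0 0 0 0.4; 0 -40 0 0 0 0 0.4; 0 -80 0 0 0 0 0.4; 0 -120 0 0 0 0 0.4; 0 -160 0 0 0 0 0.4; 0 -200 0 0 0 0 0.4; 0 -240 0 0 0 0 0.4; 0 -280 0 0 0 0 0.4; 0 -280 0 0 0 0 0.4; 0 -280 0 0 0 0 0.4'
python3 - <<'E'
from h import *
t=cams.grab_frame("top")[:,:,::-1];cv2.imwrite("pics/t9.png",cv2.resize(t[140:300,170:400],None,fx=3.4,fy=3.4,interpolation=cv2.INTER_CUBIC))
im=cams.grab_frame("scene")[:,:,::-1][100:290,240:480];cv2.imwrite("pics/s9.png",cv2.resize(im,None,fx=3,fy=3,interpolation=cv2.INTER_CUBIC))
for ce,s in blobs(t[:,:,::-1],(255,215,310,245)):print(ce,s,onplane(cams.calibration("top"),ce,.087))
E
```

```text
clock: 10.8
position: [0.4278, 0.1159, 0.2293]
tcp_rot: [-1.162, 1.003, -1.16]
contact_force: [0.5, -0.2, -0.5]
opening: 0.597
clock: 11.8
position: [0.4275, -0.1646, 0.2276]
tcp_rot: [-1.162, 1.008, -1.159]
contact_force: [0.0, -0.4, -0.8]
opening: 0.603
[295.26666667 226.8       ] [291 223  10   8  60] [0.52372112 0.10207858 0.087     ]
[274.42857143 230.50793651] [270 227  10   8  63] [0.5149311  0.16132128 0.087     ]
```

View pics/t9.png

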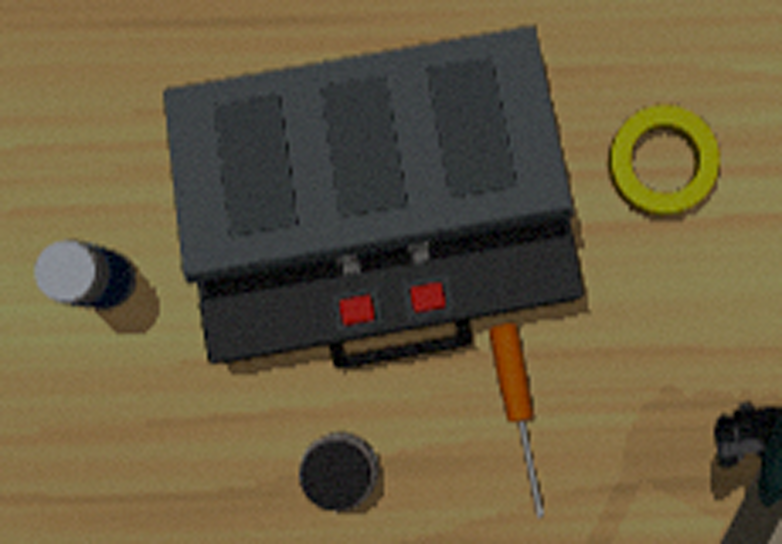

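View pics/s9.png

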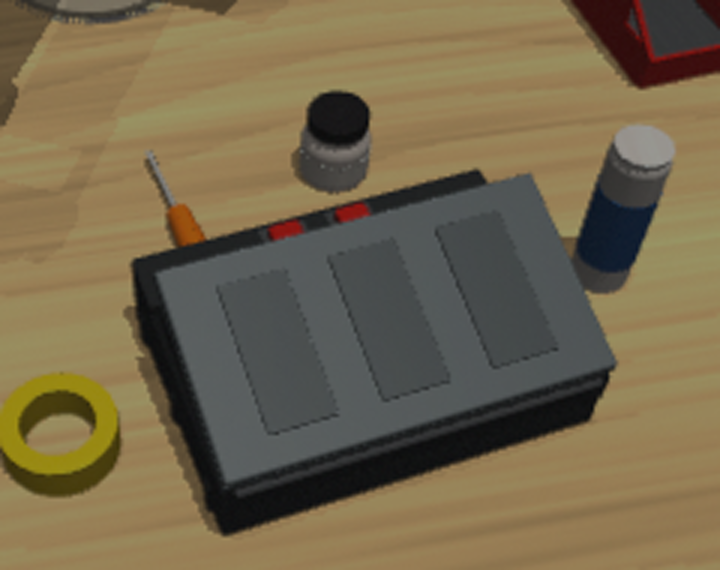

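The top view shows the lid standing open with both catches visible at crop (350,263) and (420,250). The buttons are out and within 0.4 mm of where they started, and the bystanders have not moved. The arm is clear, so I'm handing in.

```bash
python3 -c "
from plant import order
print(order.close_job())"
```

```text
the job is handed in; nothing more can be done
None
```

I opened the case and handed the job in at about 12 s of the 38 s allowed; the interface gave no verdict.

I pressed both latch buttons together, one fingertip on each, and held them down for about 6 s with 9–13 N in total. I then let both go in one lift and moved the arm clear.

**Last checks:**
- **Lid:** it stands open in the top and scene pictures, with its catches exposed. I did not measure the final angle.
- **Buttons:** both look sprung back out. I judged this from the pictures and have no reading of their travel.
- **Case and bystanders:** the button centres are within 0.4 mm of where they were, so the case did not shift. The spray can, jar, tape and screwdriver look unmoved.
- **Contact:** the force on the tool is under 1 N, so the robot touches nothing.

**What disagreed:** my two lid-angle estimates did not match. About a second before release, panel width gave roughly 0.19 rad and a corner fit with large residuals gave 0.25 rad. Both are well past the 0.13 rad needed.

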